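# Step off a length with a block walked end over end, then set the sliding stop

## Task

Step off a length on the layout board: from its place at the black end stop, walk the wooden block end over end along the lane for two whole steps (stand it on its leading end, lay it down beyond, then the same again), with one end always down on the board, pivoting without slipping, between the two lines and never dropped. Then slide the blue stop up until its face just meets the block's leading end and leave both there. Leave the sticky notes and the eraser alone.

Things in the scene. Friction and masses are not known exactly. Their poses are not given: they have to be found in the camera images.
- layout_board: Fixed light-wood board 430 x 100 mm, 6 mm thick, flat on the desk; place and yaw vary. Origin: on the desk, under the lane's middle line; x runs along the lane from the black end stop to the blue sliding stop, z up. Board: x = -205 to +225 mm, top at z = 6 mm. Black guide lines at y = +-26 mm; aluminium edge rails, 4 mm high, at y = +-45 mm.
- end_stop (a point): Foot of the black end stop's face, on the board's top at board x = -180, y = 0 mm; axes as the board's. The end stop lies behind it (towards -x), 20 mm long and 28 mm wide, 14 mm high above the board. Keep the arm clear of the monitor behind the lane: its screen runs from about world (0.54, -0.28) to (0.90, 0.26), lower edge 0.12 m above the desk.
- block_centre (a point): Centre of the loose dark-wood block, 80 (its x) x 32 (y) x 28 mm (z), 0.12 to 0.28 kg, yellow band near its +x end. Starts flat, z up, x along the board's x, plain end 1 to 2 mm from the end stop, within 2 mm of y = 0. Without slip its centre passes board x = -139 (start), -85 (standing on yellow end), -31 (lying upside down), +23 (standing on plain end), +77 mm (lying right way up).
- yellow_end (a point): Centre of the block's end face at its +x end (the end by the yellow band; it leads at the start and again after two steps), 40 mm from the block's centre. Axes as the block's.
- plain_end (a point): Centre of the block's other end face, at -x, 40 mm from its centre. Axes as the block's. One step turns the block half a turn about its y axis, tail up and over, first about its leading bottom edge, then about the next one, and carries it 80 + 28 = 108 mm on. Its centre is 40 mm above the board when standing, 14 mm lying.
- slide_stop (a joint): Travel (m, 0 to 0.13) of the blue sliding stop along the lane. 0 puts its face at board x = +196 mm; it grows as the stop moves towards the black end stop. It slides stiffly (about 1.2 N) and stays where it is left.
- stop_face (a point): Middle of the sliding stop's flat face that meets the block, 10 mm above the board's top; axes as the board's. The stop is a blue cross-bar 24 mm long in x (from the face towards +x), 96 mm wide, its top 16.5 mm above the board, with an upright ribbed fin on its middle to pinch: 24 mm long in x, 14 mm thick in y, its top 49.5 mm above the board's top.
- sticky_notes: Bystander: yellow block of sticky notes 76 x 76 x 13 mm, origin at the centre of its underside. Leave alone.
- eraser: Bystander: eraser in a teal sleeve, 22 x 56 x 12 mm, origin at the centre of its underside. Leave alone.

How it is judged:
On the way, in this order (a step that is already met when the one before it is completed fails the run):
1. the block stands on its yellow end, one half-step along (x of block_centre in the frame of layout_board between -0.0993 and -0.0693 m and y of block_centre in the frame of layout_board between -0.012 and 0.012 m and z of block_centre in the frame of layout_board between 0.041 and 0.051 m and angle between block_centre's own x axis and vertical above 3.04 rad), for 0.2 s.
2. it lies upside down, one step along, square in the lane (x of block_centre in the frame of layout_board between -0.0453 and -0.0153 m and y of block_centre in the frame of layout_board between -0.012 and 0.012 m and z of block_centre in the frame of layout_board between 0.015 and 0.025 m and angle between block_centre's own z axis and vertical above 3.06 rad and angle between the x axis of block_centre and the x axis of layout_board, either way round below 0.12 rad), for 0.2 s.
3. it stands on its plain end (x of block_centre in the frame of layout_board between 0.0087 and 0.0387 m and y of block_centre in the frame of layout_board between -0.012 and 0.012 m and z of block_centre in the frame of layout_board between 0.041 and 0.051 m and angle between block_centre's own x axis and vertical below 0.1 rad), for 0.2 s.
4. it lies right way up again, two steps along, with the sliding stop not yet at it (x of block_centre in the frame of layout_board between 0.0627 and 0.0927 m and y of block_centre in the frame of layout_board between -0.012 and 0.012 m and z of block_centre in the frame of layout_board between 0.015 and 0.025 m and angle between block_centre's own z axis and vertical below 0.08 rad and angle between the x axis of block_centre and the x axis of layout_board, either way round below 0.12 rad and x of yellow_end in the frame of stop_face below -0.02 m), for 0.2 s.
At the end, for the whole second after the job is handed in: The block lies flat and right way up two whole steps (216 mm, within 15 mm) along the lane, within 12 mm of the lane's middle line and square to it within 0.12 rad; the sliding stop's face meets its yellow end with a gap of at most 3 mm; everything is at rest (x of block_centre in the frame of layout_board between 0.0627 and 0.0927 m and y of block_centre in the frame of layout_board between -0.012 and 0.012 m and z of block_centre in the frame of layout_board between 0.015 and 0.025 m and angle between block_centre's own z axis and vertical below 0.08 rad and angle between the x axis of block_centre and the x axis of layout_board, either way round below 0.12 rad and linear speed of block below 0.01 m/s and angular speed of block below 0.1 rad/s and x of yellow_end in the frame of stop_face between -0.003 and 0.002 m and velocity of joint slide_stop between -0.01 and 0.01 m/s); the robot touches nothing.
It fails at once if the block is lifted clear of the board (both ends up) (height (world z) of each of yellow_end, plain_end above 0.035 m).
It fails at once if the block is dropped or falls over (turns faster than 6 rad/s) (angular speed of block above 6 rad/s).
It fails at once if a bystander is pushed more than 20 mm (distance of any of sticky_notes, eraser from where it was at the start of the episode above 0.02 m).
It also fails if it takes over 72 s, if anything falls off the work surface, if the arm or the gripper's body presses on something with over 40 N, if the wrist force passes 120 N, or if a joint passes its speed limit or range.

## Robot

A 7-joint arm with a two-finger parallel gripper is mounted at the origin on a cart in front of the work surface, level with it; the furniture and walls round the work are solid. World frame = base frame: x ahead of the robot, y to its left, z up, the work surface at z = 0. Lengths are in m, angles in rad, forces in N, time in s.
With the tool pointing down it reaches from about 0.35 to 0.775 m from the base axis. Payload 3.1 kg.
Tool frame: the origin (TCP) lies at the very end of the fingers, on their centre line; the grasp point (between the pads) lies bot.grip_depth behind it (bot.grip_depth is the distance from the TCP to the grasp point, in m); z points along the fingers, y is the line along which they close (so a half turn about z gives the same grasp; the last joint's range is limited). The gripper opens to 85 mm and grips with 20 to 120 N. Pads are 22 mm wide; open, the fingers measure 114 mm over their backs; the gripper's body (76 mm by 85 mm) begins 54 mm behind the grasp point. The pads swing forward as they close: fully open they stand 13 mm farther back than shut.
Start: joints at [-1.241, 0.311, 0.014, 1.512, -0.004, 1.319, -0.027], TCP at [0.2, 0.512, 0.206] pointing down, gripper open.
Joint ranges: [-2.7, 2.7], [-0.3, 1.91], [-1.27, 1.3], [0.12, 2.57], [-1.44, 4.58], [0.2, 2.03], [-3.05, 3.05]. Speed limits (rad/s): [2.79, 2.79, 3.14, 3.14, 3.14, 3.14, 3.14].

## Interface

Orientations are given as [roll, pitch, yaw] about the fixed x, y, z axes, in that order (R = Rz(yaw) Ry(pitch) Rx(roll)).
In Python, from bench import bot, planner, telemetry, imaging, sign_off gives the robot as it stands. Calls block until the motion is done:
- bot.move_ptp(position, orientation): joint-space move of the TCP to a pose.
- bot.move_straight(position, rot=None, vel=0.15, contact_N=None): straight line of the TCP; rot=None keeps the orientation; vel is the mean speed in m/s. With contact_N (N) it stops when the force on the tool has changed by that much, and returns True; else False.
- bot.goto_joints(angles): joint-space move.
- bot.gripper_to(opening, force=None): finger opening in m; force is the grip in N (None keeps the last); returns when the fingers have stopped.
- bot.wait(seconds).
- planner.ik(position, orientation): joint angles nearest the present ones, or None.
- telemetry.sense(): the state.
- imaging.read_camera(name): name is "scene" or "top" or "wrist"; returns (picture, depth): 384x512x3 uint8, red, green, blue; 384x512 float32, m along the optical axis (not along the pixel's ray), 0 where there is no reading.
- imaging.camera_params(name): a dict with "K" (3x3 intrinsics, pixels), "pose" (4x4, takes a point from camera to world coordinates). Camera axes: x right, y up, looking along -z (the intrinsics and any distortion apply to the point x, -y, -z); pixel columns grow to the right and rows downward; lengths in m; the calibration is good to about 2 mm. A picture is of the moment at which its call begins: read the wrist's pose just before it. camera_params takes no time and is no camera call; for the wrist camera it gives the pose at the moment of the call.
A pose or a line that the arm cannot do raises bot.Unreachable and nothing moves.
- sign_off(): hands the job in; it is judged then, once.
The state is a dict: "t": time; "joint_positions": joint angles; "dq": joint speeds; "joint_torque": joint torques, N m; "eef_pos": TCP position; "tcp_rot": TCP orientation; "wrist_force": force on the tool from outside, world axes, zero at the start; "ft_torque": the same for the moment, N m; "finger_gap": finger opening in m; "finger_force": force on a finger pad.
Only numpy, scipy, OpenCV 4.12 (cv2) and the standard library are available. Lean on these libraries where they do the work, as an engineer would, in place of code of your own. Each camera call takes 0.05 s, during which the arm holds its last target. There are 200 camera calls.

## Working session

There is one attempt and no reset: what is moved stays moved. The work goes in short steps, each a Python script; the robot and the scene stay as the last script left them, time stands still between calls to the robot, and variables do not carry over. Pictures are saved under pics/ and viewed, at most 11 in all, crops included, and the job is handed in when it is done.

```bash
ls; mkdir -p pics
python3 - <<'E'
from bench import bot, planner, telemetry, imaging
import cv2, numpy as np
s=telemetry.sense(); print(s['t'],s['eef_pos'],s['tcp_rot'],bot.grip_depth)
a=[]
for n in("top","scene"):
    im,d=imaging.read_camera(n); np.savez(f'pics/{n}0.npz',im=im,d=d)
    cv2.imwrite(f'pics/{n}0.png',im[:,:,::-1]); p=imaging.camera_params(n); print(n,p)
    a.append(im)
cv2.imwrite('pics/both.png',cv2.resize(np.vstack(a)[:,:,::-1],None,fx=.78,fy=.78))
E
```

```text
pics
0.0 [0.19950651 0.51166646 0.20499767] [-3.13917536e+00  9.35900072e-05  2.76986667e+00] 0.0187
top {'K': array([[455.91317219,   0.        , 252.05055994],
       [  0.        , 455.91317219, 192.80342645],
       [  0.        ,   0.        ,   1.        ]]), 'pose': array([[ 0.02134151,  0.99167916, -0.12695266,  0.47286345],
       [-0.99967771,  0.01942062, -0.01634953,  0.1286485 ],
       [-0.01374799,  0.12726067,  0.99177402,  0.96149424],
       [ 0.        ,  0.        ,  0.        ,  1.        ]])}
scene {'K': array([[408.226723  ,   0.        , 264.33287289],
       [  0.        , 408.226723  , 189.40072021],
       [  0.        ,   0.        ,   1.        ]]), 'pose': array([[-0.82510184,  0.43261675, -0.36338645,  0.28217364],
       [-0.5649757 , -0.6352781 ,  0.52652085,  0.58494691],
       [-0.00306972,  0.63973783,  0.76858707,  0.72400159],
       [ 0.        ,  0.        ,  0.        ,  1.        ]])}
```

View pics/top0.png

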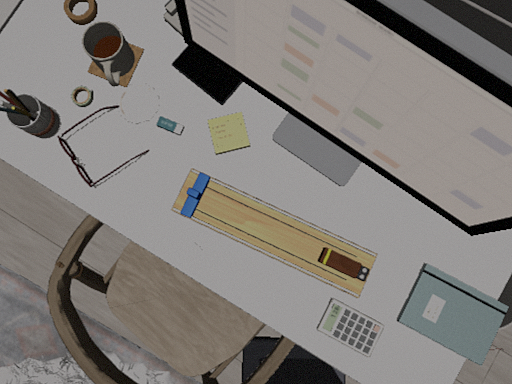

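View pics/scene0.png

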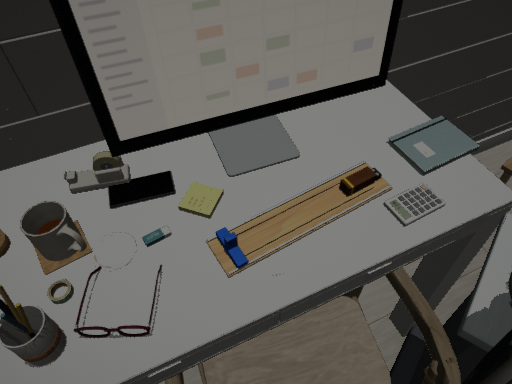

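The top view shows the board with the blue stop at about (196,195), the block with its yellow band at (325,257) and the end stop at (365,272). In both views the lane runs towards world +y. Next I'll segment it and measure.

```bash
cat > h.py <<'E'
import numpy as np, cv2
from bench import bot, planner, telemetry, imaging
def cast(px,P,z):
    px=np.atleast_2d(px).astype(float); K,T=P['K'],P['pose']
    d=np.c_[(px[:,0]-K[0,2])/K[0,0],-(px[:,1]-K[1,2])/K[1,1],-np.ones(len(px))]@T[:3,:3].T
    return T[:3,3]+d*((z-T[2,3])/d[:,2])[:,None]
def biggest(m,k=3):
    m=cv2.morphologyEx(m.astype(np.uint8),cv2.MORPH_CLOSE,np.ones((k,k)))
    c,_=cv2.findContours(m,cv2.RETR_EXTERNAL,cv2.CHAIN_APPROX_NONE)
    return max(c,key=cv2.contourArea)[:,0,:]
def rect(pts):  # world pts -> centre, sizes, direction of the long side
    (c,s,a)=cv2.minAreaRect((pts[:,:2]*1000).astype(np.float32))
    b=cv2.boxPoints((c,s,a)); e=[b[1]-b[0],b[2]-b[1]]; e=max(e,key=np.linalg.norm)
    return np.array(c),sorted(s),np.degrees(np.arctan2(e[1],e[0]))%180
E
python3 - <<'E'
from h import *
for n in("top","scene"):
    f=np.load(f'pics/{n}0.npz'); im=f['im']; P=imaging.camera_params(n)
    H=cv2.cvtColor(im,cv2.COLOR_RGB2HSV).astype(int); h,s,v=H[...,0],H[...,1],H[...,2]
    roi=np.zeros(h.shape,bool)
    if n=="top": roi[160:300,165:385]=1
    else: roi[160:275,200:395]=1
    wood=roi&(h>10)&(h<28)&(s>60)&(v>60)
    blue=roi&(h>100)&(h<125)&(s>120)
    yel=roi&(h>20)&(h<32)&(s>180)&(v>70)
    brown=roi&(h<18)&(s>90)&(v<110)&(v>15)
    print(n,[ (a,b.sum()) for a,b in zip("wbyB",(wood,blue,yel,brown))])
    print(' wood',rect(cast(biggest(wood|blue|brown,9),P,.006)))
    print(' blue top .0225',rect(cast(biggest(blue),P,.0225)))
    for z in(.034,): print(' brown',rect(cast(biggest(brown),P,z))); print(' yel',rect(cast(biggest(yel),P,z)))
    o=im.copy(); o[brown]=(255,0,0); o[yel]=(0,255,0); o[blue]=(0,255,255); o[wood]=o[wood]//2+64
    r=np.where(roi); c=np.hstack([im,o])[:, :]
    a,b=r[0].min(),r[0].max(); l,q=r[1].min(),r[1].max()
    cv2.imwrite(f'pics/m_{n}.png',cv2.resize(np.vstack([im[a:b,l:q],o[a:b,l:q]])[:,:,::-1],None,fx=2.1,fy=2.1,interpolation=cv2.INTER_NEAREST))
E
```

```text
top [('w', np.int64(7488)), ('b', np.int64(552)), ('y', np.int64(0)), ('B', np.int64(606))]
 wood (array([514.7255249 ,  99.20462799]), [99.62045288085938, 428.2008361816406], np.float32(66.121056))
 blue top .0225 (array([588.30493164, 265.47998047]), [30.6298828125, 94.10265350341797], np.float32(156.29353))
 brown (array([450.48538208, -43.63979721]), [32.220882415771484, 68.07492065429688], np.float32(66.342026))Traceback (most recent call last):
  File "<stdin>", line 15, in <module>
  File "h.py", line 10, in biggest
    return max(c,key=cv2.contourArea)[:,0,:]
           ~~~^^^^^^^^^^^^^^^^^^^^^^^
ValueError: max() iterable argument is empty
```

```bash
cat >> h.py <<'E'
YAW=np.radians(66.12); O=np.array([.5107,.0901])   # board frame in world
def setboard(o,yaw):
    global O,YAW; O=np.array(o); YAW=yaw
def B():
    c,s=np.cos(YAW),np.sin(YAW); return np.array([[c,-s,0],[s,c,0],[0,0,1]])
def w(p): return B()@np.asarray(p,float)+np.r_[O,0]
def tob(P): return (np.atleast_2d(P)-np.r_[O,0])@B()
from scipy.spatial.transform import Rotation as Rn
FLIP=1
def rot(phi,flip=None):  # tool z=(sin phi,0,-cos phi) in board, tool y along board +-y
    f=FLIP if flip is None else flip
    z=np.array([np.sin(phi),0,-np.cos(phi)]); y=np.array([0,f,0.]); x=np.cross(y,z)
    return Rn.from_matrix(B()@np.c_[x,y,z]).as_euler('xyz')
def arc(edge,c0,rel,phi0,n):
    """TCP poses while block (TCP at rel from its centre c0, board xz in m) turns 90 deg about edge"""
    for k in range(n+1):
        a=np.pi/2*k/n; p=np.array(c0)+rel-edge
        q=np.array([p[0]*np.cos(a)+p[1]*np.sin(a),-p[0]*np.sin(a)+p[1]*np.cos(a)])+edge
        yield q,phi0-a
E
python3 - <<'E'
from h import *
n="scene"; f=np.load(f'pics/{n}0.npz') if 0 else None
im,_=imaging.read_camera(n); P=imaging.camera_params(n)
H=cv2.cvtColor(im,cv2.COLOR_RGB2HSV).astype(int); h,s,v=H[...,0],H[...,1],H[...,2]
roi=np.zeros(h.shape,bool); roi[160:275,200:395]=1
wood=roi&(h>10)&(h<28)&(s>60)&(v>60); blue=roi&(h>100)&(h<125)&(s>120)
print('scene wood',rect(cast(biggest(wood|blue,9),P,.006)))
D=np.radians
for flip in(1,-1):
  for nm,c0,rel,ph in(("up1",(-.139,.020),(-.022,-.002),40),("dn1",(-.085,.046),(.002,.018),55),("up2",(-.031,.020),(-.022,-.002),40),("dn2",(.023,.046),(.002,.018),55)):
    hx=.040 if nm[:2]=="up" else .014
    edge=np.array([c0[0]+hx,.006])
    out=[]
    for dph in(-20,-10,0,10,20):
        r=[]
        for q,p in arc(edge,c0,np.array(rel),D(ph+dph),6):
            j=planner.ik(w([q[0],0,q[1]]),rot(p,flip)); r.append(j)
        out.append((ph+dph,''.join('.' if x is None else 'o' for x in r)))
    print(flip,nm,out)
    print(np.round([x for x in r if x is not None],1).tolist()[:7:6])
E
```

```text
scene wood (array([515.94525146,  98.34849548]), [107.15178680419922, 428.68310546875], np.float32(65.82944))
1 up1 [(20, 'ooooooo'), (30, 'ooooooo'), (40, 'ooooooo'), (50, 'ooooooo'), (60, 'ooooooo')]
[[0.1, 1.0, 0.9, 2.0, -1.3, 1.9, -1.7], [-0.5, 0.6, 0.1, 1.7, 0.3, 1.3, 2.3]]
1 dn1 [(35, 'ooooooo'), (45, 'ooooooo'), (55, 'ooooooo'), (65, 'ooooooo'), (75, 'ooooooo')]
[[0.2, 1.0, 0.7, 2.1, -1.4, 2.0, -1.7], [-0.4, 0.5, 0.1, 1.7, 0.1, 1.1, 2.3]]
1 up2 [(20, 'ooooooo'), (30, 'ooooooo'), (40, 'ooooooo'), (50, 'ooooooo'), (60, 'ooooooo')]
[[0.2, 0.8, 0.6, 2.1, -1.4, 1.5, -1.8], [-0.5, 0.7, 0.0, 1.4, 0.3, 1.5, 2.2]]
1 dn2 [(35, 'ooooooo'), (45, 'ooooooo'), (55, 'ooooooo'), (65, 'ooooooo'), (75, 'ooooooo')]
[[0.5, 0.8, 0.0, 2.1, -1.4, 1.3, -1.8], [-0.5, 0.7, 0.0, 1.5, 0.2, 1.2, 2.2]]
-1 up1 [(20, 'ooooooo'), (30, 'ooooooo'), (40, 'ooooooo'), (50, 'ooooooo'), (60, 'ooooooo')]
[[0.3, 0.9, 0.7, 2.0, -1.3, 1.7, 1.4], [-0.8, 0.6, 0.6, 1.7, 0.1, 1.3, -0.6]]
-1 dn1 [(35, 'ooooooo'), (45, 'ooooooo'), (55, 'ooooooo'), (65, 'ooooooo'), (75, 'ooooooo')]
[[0.2, 1.0, 0.7, 2.1, -1.4, 1.9, 1.5], [-0.8, 0.6, 0.6, 1.7, -0.2, 1.1, -0.5]]
-1 up2 [(20, 'ooooooo'), (30, 'ooooooo'), (40, 'ooooooo'), (50, 'ooooooo'), (60, 'ooooooo')]
[[0.2, 0.8, 0.6, 2.1, -1.4, 1.5, 1.3], [-0.8, 0.7, 0.6, 1.4, 0.0, 1.4, -0.7]]
-1 dn2 [(35, 'ooooooo'), (45, 'ooooooo'), (55, 'ooooooo'), (65, 'ooooooo'), (75, 'ooooooo')]
[[0.5, 0.8, 0.0, 2.1, -1.4, 1.3, 1.4], [-0.8, 0.7, 0.5, 1.5, -0.2, 1.2, -0.7]]
```

```bash
sed -i 's/^FLIP=1/FLIP=-1/; s/^YAW=.*/YAW=np.radians(66.05); O=np.array([.5110,.0899])/' h.py
python3 - <<'E'
from h import *
bot.gripper_to(.052,60)
bot.move_ptp(w([-.12,0,.20]),rot(np.radians(15)))
P=imaging.camera_params("wrist"); im,d=imaging.read_camera("wrist")
cv2.imwrite('pics/w0.png',im[:,:,::-1]); np.savez('pics/w0.npz',im=im,d=d,K=P['K'],pose=P['pose'])
s=telemetry.sense(); print(s['t'],np.round(tob(s['eef_pos']),4),s['finger_gap'],P['pose'].round(3).tolist())
print(s['joint_positions'])
E
```

```text
2.7833 [[-0.1185  0.0004  0.1999]] 0.05207708076792125 [[0.916, 0.402, 0.016, 0.473], [-0.402, 0.915, 0.033, 0.009], [-0.002, -0.037, 0.999, 0.381], [0.0, 0.0, 0.0, 1.0]]
[-5.54183326e-01  1.03439734e-01  8.43767054e-01  1.85410985e+00
 -3.61452763e-01  1.20663970e+00 -1.20478822e-03]
```

View pics/w0.png

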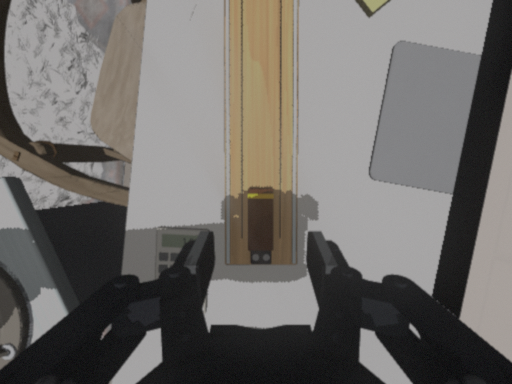

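The wrist view shows the lane running straight up the picture, with the yellow band at about (260,196), the block spanning rows 187–250, and the end stop and board end at rows 257–265. I'll refine the board pose from its edges.

Run:
```python
from h import *
f=np.load('pics/w0.npz'); im=f['im']; P=dict(K=f['K'],pose=f['pose'])
g=cv2.cvtColor(im,cv2.COLOR_RGB2HSV).astype(int); h,s,v=g[...,0],g[...,1],g[...,2]
wood=((h>8)&(h<28)&(s>60)&(v>60)); wood[:,:215]=0; wood[:,310:]=0; wood[275:]=0
L=[];R=[]
for r in range(5,180,3):
    c=np.where(wood[r])[0]; L.append((c.min(),r)); R.append((c.max()+1,r))
l=tob(cast(L,P,.006)); r=tob(cast(R,P,.006))
for e in(l,r):
    k=np.polyfit(e[:,0],e[:,1],1); print('edge y at 0',np.polyval(k,0),np.polyval(k,-.14),'slope',k[0])
m=wood[:,235:290]; print('wood end row',np.where(wood[:,235:245].any(1))[0].max(), 'board x',tob(cast([(240,np.where(wood[:,235:245].any(1))[0].max()+1)],P,.006)))
print('col 260 HSV rows 184-268'); 
for y in range(182,270,2): print(y,g[y,258:264].mean(0).round().astype(int).tolist(),tob(cast([(260,y)],P,.034))[0].round(4)[:2].tolist())
print('row225'); 
for x in range(240,284,2): print(x,g[218:228,x].mean(0).round().astype(int).tolist(),tob(cast([(x,223)],P,.034))[0].round(4)[:2].tolist())
```

```text
edge y at 0 0.04340204736017168 0.04340925907221978 slope -5.151222891497707e-05
edge y at 0 -0.041913160450787496 -0.04150437270481321 slope -0.002919912471244901
wood end row 263 board x [[-0.20380985  0.0296494   0.006     ]]
col 260 HSV rows 184-268
182 [19, 93, 163] [-0.0908, 0.0025]
184 [19, 93, 164] [-0.0933, 0.0025]
186 [18, 92, 141] [-0.0959, 0.0025]
188 [14, 90, 78] [-0.0984, 0.0025]
190 [11, 111, 92] [-0.1009, 0.0025]
192 [12, 113, 86] [-0.1034, 0.0025]
194 [21, 144, 105] [-0.1059, 0.0024]
196 [22, 150, 112] [-0.1085, 0.0024]
198 [20, 134, 93] [-0.111, 0.0024]
200 [13, 88, 62] [-0.1135, 0.0024]
202 [13, 89, 61] [-0.1161, 0.0024]
204 [13, 89, 62] [-0.1186, 0.0024]
206 [12, 87, 62] [-0.1211, 0.0024]
208 [12, 88, 62] [-0.1237, 0.0024]
210 [12, 87, 61] [-0.1262, 0.0024]
212 [12, 86, 62] [-0.1287, 0.0024]
214 [12, 92, 60] [-0.1313, 0.0023]
216 [13, 86, 60] [-0.1338, 0.0023]
218 [12, 86, 58] [-0.1363, 0.0023]
220 [12, 86, 57] [-0.1389, 0.0023]
222 [12, 85, 56] [-0.1414, 0.0023]
224 [13, 83, 56] [-0.144, 0.0023]
226 [12, 84, 56] [-0.1465, 0.0023]
228 [12, 86, 54] [-0.1491, 0.0023
[... 784 characters left out ...]
, 88, 100] [-0.1428, 0.0226]
246 [16, 90, 101] [-0.1428, 0.02]
248 [13, 80, 66] [-0.1428, 0.0175]
250 [12, 87, 60] [-0.1428, 0.015]
252 [12, 88, 61] [-0.1427, 0.0124]
254 [11, 87, 61] [-0.1427, 0.0099]
256 [13, 87, 59] [-0.1427, 0.0074]
258 [12, 85, 57] [-0.1427, 0.0048]
260 [12, 87, 56] [-0.1427, 0.0023]
262 [12, 85, 56] [-0.1427, -0.0002]
264 [12, 88, 57] [-0.1427, -0.0028]
266 [12, 92, 56] [-0.1427, -0.0053]
268 [12, 86, 56] [-0.1427, -0.0078]
270 [12, 85, 55] [-0.1426, -0.0104]
272 [13, 87, 60] [-0.1426, -0.0129]
274 [17, 93, 92] [-0.1426, -0.0154]
276 [16, 94, 96] [-0.1426, -0.018]
278 [16, 90, 92] [-0.1426, -0.0205]
280 [16, 81, 76] [-0.1426, -0.023]
282 [16, 94, 97] [-0.1426, -0.0255]
```

```bash
cat >> h.py <<'E'
YAW-=np.radians(.05); O=O+(B()@[.0006,.0008,0])[:2]
def tcp(q,phi,y,back=0.): # board xz of TCP, backed off along the tool
    return w([q[0]-back*np.sin(phi),y,q[1]+back*np.cos(phi)]),rot(phi)
def rep(m):
    s=telemetry.sense(); print(m,'t%.2f'%s['t'],'tcp',tob(s['eef_pos'])[0].round(4),'F',(B().T@s['wrist_force']).round(1),'gap %.4f'%s['finger_gap'],'ff',np.round(s['finger_force'],1))
def grab(q,phi,y,opening=.052,back=.08):
    bot.gripper_to(opening,60)
    bot.move_ptp(*tcp(q,phi,y,back)); p,r=tcp(q,phi,y); bot.move_straight(p,r,vel=.12)
    rep('at'); bot.gripper_to(.0,60); rep('gripped')
def turn(c0,rel,hx,phi0,y,up=.0008,n=6):
    edge=np.array([c0[0]+hx,.006])
    for k,(q,p) in enumerate(arc(edge,c0,np.array(rel),phi0,n)):
        if k: P,r=tcp(q+[0,up],p,y); bot.move_straight(P,r,vel=.05)
    rep('turned'); P,r=tcp(q-[0,.003],p,y)
    hit=bot.move_straight(P,r,vel=.01,contact_N=4); rep('down %s'%hit)
    return q,p
def letgo(phi,back=.09,opening=.052):
    bot.gripper_to(opening); rep('open'); s=telemetry.sense(); e=s['eef_pos']
    bot.move_straight(e-B()@[np.sin(phi),0,-np.cos(phi)]*back,None,vel=.12); rep('back')
def look(name,n="wrist"):
    P=imaging.camera_params(n); im,d=imaging.read_camera(n); cv2.imwrite(f'pics/{name}.png',im[:,:,::-1])
    np.savez(f'pics/{name}.npz',im=im,d=d,K=P['K'],pose=P['pose'])
E
python3 - <<'E'
from h import *
D=np.radians
c0=np.array([-.1385,.020]); rel=np.array([-.022,-.004]); ph=D(40)
grab(c0+rel,ph,.0005)
s=telemetry.sense(); 
q,p=turn(c0,rel,.040,ph,.0005)
look('s1','scene')
E
```

```text
at t4.84 tcp [-0.1608  0.      0.0163] F [-0.  -0.   0.5] gap 0.0520 ff 0.0
gripped t5.38 tcp [-0.1607  0.0003  0.0161] F [-0.8  0.1  0.3] gap 0.0001 ff 0.2
turned t8.27 tcp [-0.091   0.      0.0703] F [-1.5 -0.   0.8] gap 0.0002 ff 0.0
down False t8.80 tcp [-0.0886  0.0006  0.0651] F [-0.1 -0.2 -0.3] gap 0.0001 ff 0.0
```

View pics/s1.png

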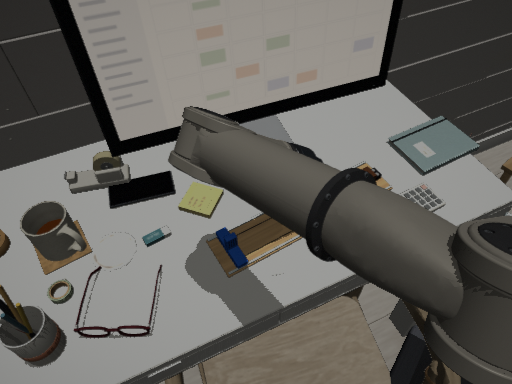

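The fingers closed on nothing (gap 0), and the arm hides the block in this view. I'll back off and look.

Run:
```python
from h import *
look('w1')
bot.move_ptp(w([-.10,0,.22]),rot(np.radians(15))); bot.gripper_to(.052)
look('w2'); rep('x')
a=[np.load(f'pics/{n}.npz')['im'] for n in('w1','w2')]
cv2.imwrite('pics/w12.png',np.vstack([a[0][:290],a[1][:290]])[:,:,::-1])
```

```text
x t10.57 tcp [-0.1    -0.      0.2199] F [-0.2  0.6  0.1] gap 0.0521 ff 0.0
```

View pics/w12.png

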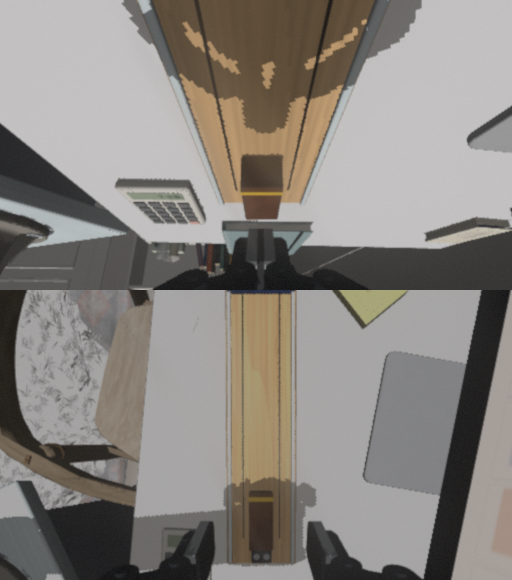

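Run:
```python
from h import *
f=np.load('pics/w2.npz'); im,d=f['im'],f['d']; P=dict(K=f['K'],pose=f['pose']); K,T=P['K'],P['pose']
def pt(u,v):
    z=d[v,u]; c=np.array([(u-K[0,2])/K[0,0]*z,-(v-K[1,2])/K[1,1]*z,-z]); return tob(T[:3,:3]@c+T[:3,3])[0]
for u,v in[(260,100),(260,215),(260,230),(260,250)]: print('depth pt',u,v,d[v,u],pt(u,v).round(4))
ph=np.radians(15); tz=np.array([np.sin(ph),0,-np.cos(ph)]); tx=np.array([np.cos(ph),0,np.sin(ph)]); e=np.array([-.1,0,.22])
near=(d>0.05)&(d<.24); vs,us=np.where(near)
print('near',near.sum())
X=np.array([pt(u,v) for u,v in zip(us,vs)])-e
if len(X): 
  t=np.c_[X@tx,X[:,1],X@tz]; 
  for sgn in(1,-1):
    a=t[t[:,1]*sgn>0]; k=np.argsort(-a[:,2])[:5]; print('foremost (tool x,y,z)',a[k].round(4).tolist())
    b=a[a[:,2]>-.03]; print(' in last 30mm: x range',b[:,0].min(),b[:,0].max(),'y',b[:,1].min(),b[:,1].max()) if len(b) else None
g=cv2.cvtColor(im,cv2.COLOR_RGB2HSV).astype(int)
for y in range(186,276,6): print(y,g[y,258:264].mean(0).round().astype(int).tolist(),tob(cast([(260,y)],P,.034))[0].round(4)[:2].tolist())
```

```text
depth pt 260 100 0.38999727 [0.0434 0.0021 0.0061]
depth pt 260 215 0.36927164 [-0.1169  0.0019  0.0329]
depth pt 260 230 0.36841127 [-0.1368  0.0019  0.0345]
depth pt 260 250 0.37113768 [-0.1643  0.0019  0.0328]
near 51541
foremost (tool x,y,z) [[0.0012, 0.0273, -0.0276], [-0.0005, 0.0273, -0.028], [0.0025, 0.0271, -0.0288], [0.0032, 0.027, -0.029], [-0.0005, 0.0272, -0.029]]
 in last 30mm: x range -0.0032728972149251912 0.00786605720228936 y 0.026940388372683973 0.02740404901403789
foremost (tool x,y,z) [[0.1631, -0.2112, 0.111], [0.1622, -0.2112, 0.1107], [0.163, -0.2118, 0.1106], [0.1599, -0.2089, 0.1104], [0.162, -0.2116, 0.1101]]
 in last 30mm: x range -0.09573485735051131 0.1630697208641354 y -0.21236574973038325 -0.024646837971205458
186 [18, 95, 164] [-0.0779, 0.0019]
192 [16, 92, 100] [-0.0859, 0.0019]
198 [16, 91, 100] [-0.0939, 0.0019]
204 [13, 84, 62] [-0.102, 0.0019]
210 [22, 150, 109] [-0.11, 0.0019]
216 [13, 89, 62] [-0.1181, 0.0019]
222 [13, 88, 60] [-0.1261, 0.0019]
228 [12, 85, 59] [-0.1342, 0.0019]
234 [11, 80, 55] [-0.1423, 0.0019]
240 [11, 86, 54] [-0.1504, 0.0019]
246 [11, 83, 54] [-0.1585, 0.0019]
252 [11, 75, 58] [-0.1667, 0.0019]
258 [10, 67, 58] [-0.1748, 0.0019]
264 [34, 10, 53] [-0.183, 0.0018]
270 [16, 19, 46] [-0.1911, 0.0018]
```

Run:
```python
from h import *
f=np.load('pics/w1.npz'); im,d=f['im'],f['d']; K,T=f['K'],f['pose']
ph=np.radians(-50); tz=np.array([np.sin(ph),0,-np.cos(ph)]); tx=np.array([np.cos(ph),0,np.sin(ph)]); e=np.array([-.0886,.0006,.0651])
def tool(d,u,v):
    z=d[v,u]; c=np.c_[(u-K[0,2])/K[0,0]*z,-(v-K[1,2])/K[1,1]*z,-z]; X=tob(c@T[:3,:3].T+T[:3,3])-e
    return np.c_[X@tx,X[:,1],X@tz]
v,u=np.where((d>.05)&(d<.21)); t=tool(d,u,v); k=t[:,2]>-.06
print(len(u),'closed: max z',np.sort(t[:,2])[-5:].round(4))
for c in(250,256,262,268,274):
    v=np.arange(222,262,4); tt=tool(d,np.full(len(v),c),v); print(c,[(int(a),float(d[a,c].round(3)),b.round(3).tolist()) for a,b in zip(v,tt)][:10:2])
```

```text
117384 closed: max z [0.0442 0.0442 0.0442 0.0442 0.0442]
250 [(222, 0.39899998903274536, [-0.085, 0.016, 0.201]), (230, 0.15000000596046448, [0.011, 0.007, -0.03]), (238, 0.14000000059604645, [0.011, 0.006, -0.04]), (246, 0.13199999928474426, [0.011, 0.006, -0.049]), (254, 0.12600000202655792, [0.011, 0.006, -0.056])]
256 [(222, 0.4000000059604645, [-0.085, 0.007, 0.202]), (230, 0.14900000393390656, [0.011, 0.003, -0.031]), (238, 0.14100000262260437, [0.011, 0.003, -0.039]), (246, 0.13300000131130219, [0.011, 0.003, -0.048]), (254, 0.12600000202655792, [0.011, 0.003, -0.056])]
262 [(222, 0.39899998903274536, [-0.085, -0.002, 0.201]), (230, 0.15000000596046448, [0.011, 0.0, -0.031]), (238, 0.14100000262260437, [0.011, 0.0, -0.04]), (246, 0.13199999928474426, [0.011, 0.0, -0.049]), (254, 0.12600000202655792, [0.011, 0.0, -0.056])]
268 [(222, 0.4000000059604645, [-0.085, -0.01, 0.202]), (230, 0.15000000596046448, [0.011, -0.003, -0.031]), (238, 0.14000000059604645, [0.011, -0.003, -0.04]), (246, 0.13199999928474426, [0.011, -0.003, -0.049]), (254, 0.12600000202655792, [0.011, -0.003, -0.055])]
274 [(222, 0.4009999930858612, [-0.085, -0.019, 0.203]), (230, 0.4000000059604645, [-0.096, -0.019, 0.198]), (238, 0.14900000393390656, [0.007, -0.006, -0.032]), (246, 0.13300000131130219, [0.011, -0.006, -0.048]), (254, 0.125, [0.011, -0.005, -0.056])]
```

The depth data shows the real fingertips about 25 mm behind the reported TCP, so the fingers closed above the block. I'll confirm this by touching the bare board, with the fingers shut and then at block width.

Run:
```python
from h import *
for op in(0.,.034):
    bot.gripper_to(op)
    bot.move_ptp(w([-.01,0,.03]),rot(0)) if op==0 else bot.move_straight(w([-.01,0,.005]),None,.08)
    rep('start'); h=bot.move_straight(w([-.01,0,-.035]),None,.025,contact_N=3); rep(h)
bot.move_straight(w([-.01,0,.05]),None,.15); rep('up')
```

```text
start t11.97 tcp [-0.0108 -0.0016  0.0312] F [ 0.4 -0.4  0.3] gap 0.0003 ff 0.0
True t13.74 tcp [-0.01  -0.    -0.019] F [0.5 0.8 4.4] gap -0.0006 ff 2.2
start t14.62 tcp [-0.0096 -0.0004  0.0057] F [ 0.3 -0.6 -1. ] gap 0.0341 ff 0.0
True t15.62 tcp [-0.01    0.0001 -0.0199] F [-0.   1.6  6.1] gap 0.0341 ff 2.7
up t16.24 tcp [-0.01    0.0008  0.0493] F [-0.4  0.7 -0.1] gap 0.0339 ff 0.0
```

Confirmed: the tips sit 25.3 mm behind the reported TCP. I'll correct for that and redo the first half-step.

```bash
cat >> h.py <<'E'
TIP=.0253   # real fingertips lie this far behind the reported TCP
_t=tcp
def tcp(q,phi,y,back=0.): return _t(q,phi,y,back-TIP)
E
python3 - <<'E'
from h import *
c0=np.array([-.1385,.020]); rel=np.array([-.022,-.004]); ph=np.radians(35)
grab(c0+rel,ph,.0007)
if telemetry.sense()['finger_gap']>.025:
    q,p=turn(c0,rel,.040,ph,.0007)
    look('w3')
E
```

```text
at t18.49 tcp [-0.1462  0.0003 -0.0045] F [-1.   0.   0.3] gap 0.0521 ff 0.0
gripped t18.80 tcp [-0.1468 -0.0003 -0.0039] F [-2.9 -0.2  4.5] gap 0.0305 ff 60.7
turned t21.41 tcp [-0.1115  0.      0.0545] F [1.8 0.2 2.3] gap 0.0304 ff 60.6
down True t21.68 tcp [-1.115e-01  1.000e-04  5.440e-02] F [ 0.6 -0.5  3.4] gap 0.0304 ff 60.6
```

Run:
```python
from h import *
letgo(np.radians(-55)); look('w4'); look('t4','top')
a=[np.load(f'pics/{n}.npz')['im'] for n in('w3','w4','t4')]
cv2.imwrite('pics/w34.png',np.vstack([np.hstack([a[0][100:350,60:440],a[1][100:350,60:440]]),np.hstack([cv2.resize(a[2][150:310,160:400],(380,250)),np.zeros((250,380,3),np.uint8)])])[:,:,::-1])
```

```text
open t22.07 tcp [-0.1103  0.0004  0.0534] F [ 0.6 -0.2 -0.2] gap 0.0518 ff 0.0
back t22.97 tcp [-0.0372  0.0007  0.1047] F [-0.1 -0.6 -0.1] gap 0.0522 ff 0.0
```

View pics/w34.png

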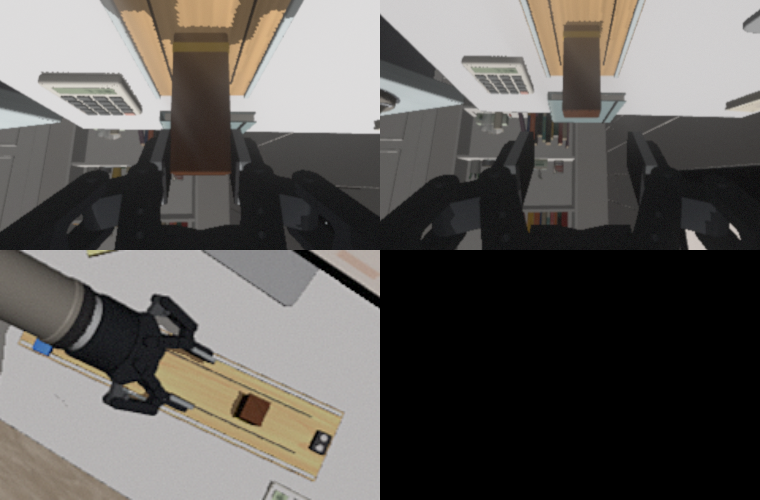

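The block is standing on its yellow end between the lines. I'll measure its top face from the top picture, then lay it down.

```bash
cat >> h.py <<'E'
def topblock(name,z,box):
    f=np.load(f'pics/{name}.npz'); P=dict(K=f['K'],pose=f['pose']); g=cv2.cvtColor(f['im'],cv2.COLOR_RGB2HSV).astype(int)
    m=(g[...,0]<16)&(g[...,1]>90)&(g[...,2]<125)&(g[...,2]>15); k=np.zeros(m.shape,bool); k[box[0]:box[1],box[2]:box[3]]=1
    c=biggest(m&k); p=tob(cast(c,P,z)); r=rect(cast(c,P,z))
    print(name,'rect',tob(np.r_[r[0]/1000,z])[0].round(4),np.round(r[1],1),'ang',round(float(r[2]-np.degrees(YAW)),1),'x',p[:,0].min().round(4),p[:,0].max().round(4),'y',p[:,1].min().round(4),p[:,1].max().round(4))
    d=f['d'][k&m]; print('  depth median/min',np.median(d),d.min())
E
python3 - <<'E'
from h import *
topblock('t4',.086,(235,265,300,345))
f=np.load('pics/t4.npz'); g=cv2.cvtColor(f['im'],cv2.COLOR_RGB2HSV)
P=dict(K=f['K'],pose=f['pose'])
for v in range(240,264,3): print(v,g[v,305:338:3].tolist())
K=f['K'];T=f['pose']
d=f['d']; v,u=np.mgrid[235:268,302:340]; z=d[235:268,302:340]
c=np.stack([(u-K[0,2])/K[0,0]*z,-(v-K[1,2])/K[1,1]*z,-z],-1).reshape(-1,3); X=tob(c@T[:3,:3].T+T[:3,3])
k=X[:,2]>.075; print('top pts',k.sum(),X[k].min(0).round(4),X[k].max(0).round(4),np.median(X[k],0).round(4))
E
```

```text
t4 rect [-0.0828  0.0005  0.086 ] [31.5 38.6] ang -1.3 x -0.1018 -0.0632 y -0.0151 0.0164
  depth median/min 0.8666179 0.0
240 [[20, 93, 181], [22, 87, 181], [16, 101, 116], [19, 95, 190], [20, 92, 192], [23, 75, 136], [22, 83, 178], [18, 98, 184], [19, 96, 181], [22, 84, 180], [25, 82, 181]]
243 [[21, 92, 178], [22, 90, 184], [16, 111, 94], [24, 213, 18], [9, 177, 49], [13, 136, 86], [20, 94, 181], [23, 77, 145], [24, 77, 133], [21, 89, 184], [18, 94, 180]]
246 [[19, 95, 183], [17, 104, 108], [17, 128, 72], [178, 180, 17], [9, 149, 96], [11, 157, 78], [8, 155, 82], [11, 155, 74], [19, 95, 167], [19, 83, 147], [20, 75, 102]]
249 [[20, 97, 184], [15, 111, 99], [4, 179, 10], [10, 159, 53], [11, 154, 88], [9, 147, 85], [9, 157, 78], [10, 157, 81], [7, 160, 83], [19, 97, 181], [20, 93, 181]]
252 [[20, 97, 152], [16, 123, 95], [0, 0, 0], [12, 166, 89], [9, 147, 83], [10, 147, 87], [10, 148, 81], [11, 173, 84], [18, 101, 131], [19, 96, 181], [19, 94, 181]]
255 [[20, 93, 181], [24, 255, 31], [10, 155, 41], [11, 156, 90], [11, 153, 85], [11, 159, 85], [11, 154, 88], [10, 168, 73], [18, 97, 186], [21, 91, 179], [20, 95, 178]]
258 [[23, 85, 186], [23, 86, 189], [21, 116, 103], [1, 165, 34], [10, 147, 92], [11, 151, 88], [9, 158, 87], [16, 108, 135], [22, 86, 180], [19, 95, 180], [20, 95, 178]]
261 [[20, 84, 125], [20, 74, 141], [23, 90, 181], [24, 82, 184], [22, 91, 138], [0, 255, 12], [8, 167, 81], [22, 90, 187], [20, 93, 178], [21, 91, 176], [22, 87, 179]]
top pts 268 [-0.1031 -0.0167  0.0751] [0.0193 0.0498 0.9615] [-0.0883  0.0001  0.0862]
```

```bash
cat >> h.py <<'E'
def over(x):
    e=telemetry.sense()['eef_pos']; bot.move_straight(e+[0,0,.09],None,.25)
    bot.move_ptp(w([x-.05,0,.20]),rot(np.radians(15)))
E
python3 - <<'E'
from h import *
c0=np.array([-.0875,.046]); rel=np.array([.002,.018]); ph=np.radians(55)
over(c0[0]); rep('over')
grab(c0+rel,ph,.0005)
if telemetry.sense()['finger_gap']>.025:
    q,p=turn(c0,rel,.014,ph,.0005)
    look('w5'); letgo(p); e=telemetry.sense()['eef_pos']
    bot.move_straight(e+B()@[.07,0,.03],None,.25); look('t5','top'); look('w6')
    cv2.imwrite('pics/t5c.png',cv2.resize(np.load('pics/t5.npz')['im'][150:310,160:400,::-1],None,fx=2,fy=2))
    topblock('t5',.034,(180,270,240,345))
E
```

```text
over t24.56 tcp [-0.1356  0.0005  0.1995] F [0.8 0.  0.6] gap 0.0520 ff 0.0
at t26.60 tcp [-0.065   0.0001  0.0499] F [-0.1  1.  -0.6] gap 0.0518 ff 0.0
gripped t26.91 tcp [-0.0655 -0.0002  0.05  ] F [-1.7  0.6  3.2] gap 0.0309 ff 60.6
turned t29.43 tcp [-0.0323 -0.0002 -0.0019] F [-0.2  1.5 -2.5] gap 0.0309 ff 60.3
down True t29.68 tcp [-0.0326  0.0003 -0.0022] F [0.1 0.2 4.6] gap 0.0308 ff 60.9
open t30.07 tcp [-0.0314  0.0013 -0.0044] F [0.2 0.4 0.2] gap 0.0521 ff 0.0
back t30.98 tcp [0.0196 0.0017 0.0688] F [-1.2  0.8 -0.4] gap 0.0524 ff 0.0
t5 rect [-0.0301  0.0007  0.034 ] [31.7 65.6] ang -1.3 x -0.0626 0.003 y -0.0152 0.0172
  depth median/min 0.9216284 0.0
```

View pics/t5c.png

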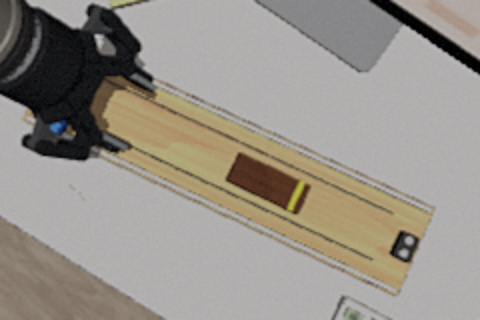

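It lies upside down and square, with the band trailing. I'll measure both ends from the top and wrist views.

```bash
cat >> h.py <<'E'
def ends(name,z,off=8):
    """along-lane profile of the block: non-wood pixels within +-off mm of its middle line"""
    f=np.load(f'pics/{name}.npz'); P=dict(K=f['K'],pose=f['pose']); g=cv2.cvtColor(f['im'],cv2.COLOR_RGB2HSV).astype(int)
    v,u=np.mgrid[0:384,0:512]; X=tob(cast(np.c_[u.ravel(),v.ravel()],P,z)); V=g[...,2].ravel(); S=g[...,1].ravel()
    k=(abs(X[:,1])<off/1000); out=[]
    for a in np.arange(-.1,.20,.002):
        q=k&(abs(X[:,0]-a)<.001)
        if q.any(): out.append((round(a*1000),int(np.median(V[q])),int(np.median(S[q]))))
    return out
E
python3 - <<'E'
from h import *
for n in('t5','w6'): print(n,[o for o in ends(n,.034) if -90<=o[0]<=20])
E
```

```text
t5 [(-90, 175, 95), (-88, 175, 93), (-86, 174, 94), (-84, 173, 94), (-82, 177, 94), (-80, 181, 92), (-78, 149, 95), (-76, 92, 116), (-74, 78, 164), (-72, 80, 159), (-70, 145, 164), (-68, 180, 163), (-66, 185, 162), (-64, 142, 160), (-62, 82, 151), (-60, 83, 152), (-58, 83, 149), (-56, 87, 151), (-54, 85, 157), (-52, 84, 151), (-50, 83, 156), (-48, 84, 155), (-46, 84, 156), (-44, 82, 152), (-42, 83, 154), (-40, 83, 151), (-38, 79, 156), (-36, 77, 153), (-34, 78, 151), (-32, 78, 152), (-30, 77, 161), (-28, 77, 155), (-26, 78, 155), (-24, 78, 154), (-22, 79, 152), (-20, 81, 161), (-18, 79, 150), (-16, 79, 154), (-14, 78, 151), (-12, 78, 156), (-10, 81, 156), (-8, 79, 150), (-6, 80, 160), (-4, 80, 151), (-2, 83, 152), (0, 82, 160), (2, 55, 154), (4, 143, 91), (6, 181, 89), (8, 178, 87), (10, 176, 88), (12, 177, 89), (14, 175, 90), (16, 176, 89), (18, 176, 85), (20, 175, 87)]
w6 [(-88, 159, 100), (-86, 158, 100), (-82, 158, 100), (-80, 157, 100), (-76, 145, 100), (-74, 116, 105), (-70, 111, 136), (-68, 142, 160), (-66, 146, 164), (-62, 116, 145), (-60, 85, 114), (-58, 82, 107), (-54, 81, 108), (-52, 83, 106), (-50, 82, 108), (-48, 82, 109), (-44, 82, 107), (-42, 82, 106), (-40, 82, 104), (-38, 82, 104), (-36, 77, 103), (-34, 80, 105), (-32, 80, 103), (-30, 79, 102), (-28, 79, 103), (-26, 79, 102), (-24, 79, 101), (-22, 80, 103), (-20, 81, 102), (-18, 80, 104), (-14, 80, 105), (-12, 82, 104), (-10, 81, 104), (-8, 81, 105), (-6, 82, 105), (-4, 83, 104), (-2, 82, 104), (0, 81, 107), (2, 82, 107), (4, 78, 102), (6, 69, 92), (8, 60, 78), (10, 60, 78), (12, 59, 78), (14, 59, 78), (16, 60, 77), (18, 59, 78), (20, 60, 76)]
```

```bash
python3 - <<'E'
s=open('h.py').read()
s=s.replace("y,up=.0008,n=6)","y,up=.0008,n=6,dx=0.)").replace("P,r=tcp(q+[0,up],p,y)","P,r=tcp(q+[dx*k/n,up],p,y)").replace("P,r=tcp(q-[0,.003],p,y)","P,r=tcp(q+[dx,-.003],p,y)")
open('h.py','w').write(s)
E
python3 - <<'E'
from h import *
c0=np.array([-.036,.020]); rel=np.array([-.022,-.004]); ph=np.radians(35)
over(c0[0]); grab(c0+rel,ph,.0007)
if telemetry.sense()['finger_gap']>.025:
    q,p=turn(c0,rel,.040,ph,.0007,dx=.003)
    letgo(p); look('t7','top'); look('w7')
    a=[np.load(f'pics/{n}.npz')['im'] for n in('t7','w7')]
    cv2.imwrite('pics/tw7.png',np.hstack([cv2.resize(a[0][150:310,160:400],(390,260)),cv2.resize(a[1][80:380],(400,260))])[:,:,::-1])
    topblock('t7',.086,(200,270,240,320))
    print([o for o in ends('t7',.086) if -10<=o[0]<=50])
E
```

```text
at t34.72 tcp [-0.0434  0.     -0.0041] F [ 0.6 -0.9  0.5] gap 0.0517 ff 0.0
gripped t35.02 tcp [-0.0441 -0.0003 -0.0037] F [-2.6  0.2  5.6] gap 0.0309 ff 60.4
turned t37.62 tcp [-0.0055  0.0003  0.0538] F [-0.5 -0.3 -1.8] gap 0.0306 ff 59.7
down True t37.92 tcp [-0.0056  0.0007  0.0536] F [1.1 0.1 4.5] gap 0.0309 ff 60.1
open t38.27 tcp [-0.0049  0.0013  0.0512] F [-0.3 -0.2 -0.2] gap 0.0520 ff 0.0
back t39.17 tcp [0.0682 0.0014 0.1025] F [-1.1  0.1  0.2] gap 0.0521 ff 0.0
t7 rect [0.0189 0.0019 0.086 ] [29.  30.9] ang 88.5 x 0.0046 0.0338 y -0.0138 0.0172
  depth median/min 0.87337905 0.8687244
[(-10, 170, 92), (-8, 169, 91), (-6, 170, 90), (-4, 170, 90), (-2, 171, 90), (0, 171, 87), (2, 175, 89), (4, 127, 105), (6, 74, 168), (8, 79, 160), (10, 82, 155), (12, 83, 155), (14, 83, 149), (16, 82, 156), (18, 82, 158), (20, 82, 151), (22, 82, 158), (24, 82, 150), (26, 81, 153), (28, 80, 152), (30, 80, 159), (32, 88, 150), (34, 112, 110), (36, 168, 91), (38, 173, 91), (40, 169, 92), (42, 170, 88), (44, 170, 95), (46, 169, 95), (48, 169, 93), (50, 170, 94)]
```

View pics/tw7.png

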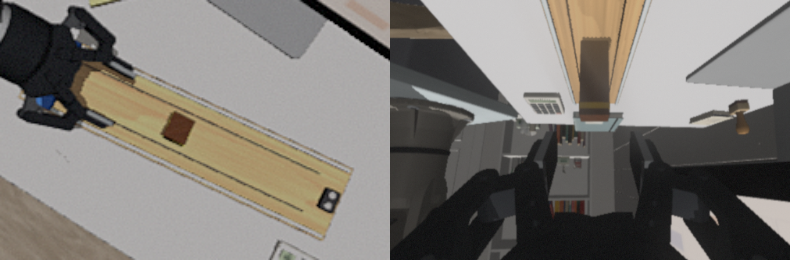

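It stands on its plain end at x ≈ 0.019. Next is the last half-step.

Run:
```python
from h import *
c0=np.array([.019,.046]); rel=np.array([.002,.018]); ph=np.radians(55)
over(c0[0]); grab(c0+rel,ph,.001)
if telemetry.sense()['finger_gap']>.025:
    q,p=turn(c0,rel,.014,ph,.001,dx=.004)
    letgo(p); e=telemetry.sense()['eef_pos']
    bot.move_straight(e+[0,0,.05],None,.25)
    bot.move_ptp(w([.16,0,.24]),rot(0)); look('w8'); look('t8','top'); rep('x')
    a=[np.load(f'pics/{n}.npz')['im'] for n in('t8','w8')]
    cv2.imwrite('pics/tw8.png',np.hstack([cv2.resize(a[0][150:310,160:400],(390,292)),cv2.resize(a[1],(400,292))])[:,:,::-1])
    print([o for o in ends('w8',.034) if o[0]>20]); print([o for o in ends('t8',.034) if o[0]>20])
```

```text
Traceback (most recent call last):
  File "h.py", line 66, in over
    e=telemetry.sense()['eef_pos']; bot.move_straight(e+[0,0,.09],None,.25)
                                    ~~~~~~~~~~~~~~~~~^^^^^^^^^^^^^^^^^^^^^^
bench.Unreachable: the arm cannot follow that straight line within its joint ranges
```

```bash
python3 - <<'E'
s=open('h.py').read()
s=s.replace("""    e=telemetry.sense()['eef_pos']; bot.move_straight(e+[0,0,.09],None,.25)
""","""    e=tob(telemetry.sense()['eef_pos'])[0]; bot.move_straight(w([e[0],0,.18]),rot(np.radians(-15)),.2)
""")
open('h.py','w').write(s)
E
cat > last.py <<'E'
from h import *
c0=np.array([.019,.046]); rel=np.array([.002,.018]); ph=np.radians(55)
over(c0[0]); grab(c0+rel,ph,.001)
if telemetry.sense()['finger_gap']>.025:
    q,p=turn(c0,rel,.014,ph,.001,dx=.004)
    letgo(p)
    bot.move_ptp(w([.16,0,.24]),rot(0)); look('w8'); look('t8','top'); rep('x')
    a=[np.load(f'pics/{n}.npz')['im'] for n in('t8','w8')]
    cv2.imwrite('pics/tw8.png',np.hstack([cv2.resize(a[0][150:310,160:400],(390,292)),cv2.resize(a[1],(400,292))])[:,:,::-1])
    print([o for o in ends('w8',.034) if o[0]>20]); print([o for o in ends('t8',.034) if o[0]>20])
E
python3 last.py
```

```text
at t42.78 tcp [0.042  0.0006 0.0501] F [-0.3 -0.2 -0.3] gap 0.0519 ff 0.0
gripped t43.09 tcp [0.0415 0.0006 0.0497] F [-0.3 -0.1  1.9] gap 0.0307 ff 60.6
turned t45.88 tcp [ 0.078  -0.0003 -0.0022] F [ 0.4  0.7 -1. ] gap 0.0308 ff 60.8
down True t46.17 tcp [ 0.0782  0.0003 -0.0027] F [ 0.9 -0.9  5.7] gap 0.0307 ff 61.5
open t46.51 tcp [ 0.0787  0.0016 -0.0052] F [ 0.1 -1.  -0.3] gap 0.0522 ff 0.0
back t47.41 tcp [0.1296 0.0018 0.068 ] F [0.1 0.2 0.1] gap 0.0518 ff 0.0
x t48.26 tcp [0.161  0.0022 0.2368] F [-0.5 -0.3  0.2] gap 0.0522 ff 0.0
[(22, 172, 91), (24, 171, 92), (26, 171, 91), (28, 171, 92), (30, 171, 92), (32, 170, 90), (34, 168, 91), (36, 106, 99), (38, 92, 108), (40, 91, 108), (42, 92, 106), (44, 92, 105), (46, 92, 108), (48, 92, 104), (50, 92, 106), (52, 91, 104), (54, 92, 103), (56, 92, 103), (58, 91, 104), (60, 92, 103), (62, 91, 102), (64, 91, 103), (66, 92, 100), (68, 91, 104), (70, 91, 101), (72, 91, 101), (74, 92, 101), (76, 92, 103), (78, 93, 104), (80, 95, 104), (82, 95, 104), (84, 95, 106), (86, 95, 105), (88, 96, 106), (90, 96, 104), (92, 95, 107), (94, 96, 106)
[... 1571 characters left out ...]
9, 88), (118, 185, 92), (120, 183, 94), (122, 183, 91), (124, 183, 92), (126, 184, 90), (128, 183, 92), (130, 184, 91), (132, 184, 90), (134, 158, 93), (136, 119, 100), (138, 104, 108), (140, 100, 109), (142, 102, 108), (144, 103, 106), (146, 101, 109), (148, 102, 108), (150, 101, 108), (152, 103, 106), (154, 103, 108), (156, 102, 101), (158, 102, 108), (160, 101, 109), (162, 101, 105), (164, 100, 106), (166, 100, 109), (168, 102, 107), (170, 103, 112), (172, 88, 95), (174, 44, 35), (176, 44, 238), (178, 42, 201), (180, 36, 197), (182, 78, 179), (184, 112, 171), (186, 106, 174), (188, 104, 176), (190, 101, 184), (192, 105, 190), (194, 102, 181), (196, 54, 184), (198, 23, 116), (200, 11, 77)]
```

View pics/tw8.png

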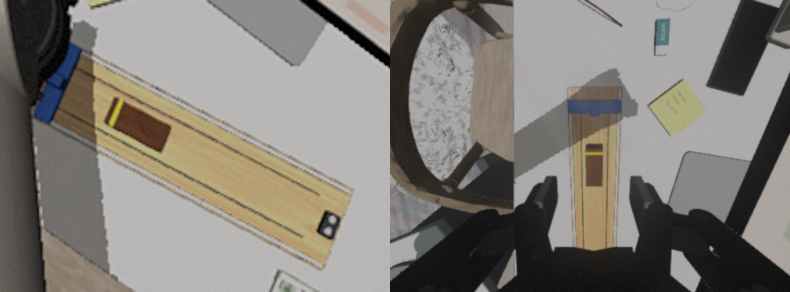

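The block lies right way up from x = 0.035 to 0.1145 m, so its centre is near 0.0745 and it is square to the lane. The stop is still far off. Next I'll pinch the fin and slide the stop up, with a few mm of overshoot so the faces meet.

Run:
```python
from h import *
grab((.208,.036),0.,.0005,opening=.045,back=.06)
p,r=tcp((.208-.0845,.036),0.,.0005)
print(bot.move_straight(p,r,vel=.04)); bot.wait(.3); rep('slid')
bot.gripper_to(.045); rep('open')
e=telemetry.sense()['eef_pos']; bot.move_straight(e+[0,0,.12],None,.2)
bot.move_ptp(w([.06,0,.24]),rot(np.radians(0))); look('w9'); rep('x')
im=np.load('pics/w9.npz')['im']; cv2.imwrite('pics/w9c.png',cv2.resize(im[60:260,180:340,::-1],None,fx=3,fy=3))
print([o for o in ends('w9',.034) if o[0]>26 and o[0]<150])
```

```text
at t49.88 tcp [ 0.2084 -0.0004  0.0118] F [ 0.8 -0.7  1. ] gap 0.0451 ff 0.0
gripped t50.29 tcp [ 0.2087 -0.0003  0.012 ] F [0.5 0.2 5.1] gap 0.0114 ff 58.6
False
slid t52.85 tcp [ 0.1255 -0.0005  0.012 ] F [ 3.5 -0.2  5.6] gap 0.0115 ff 58.9
open t53.27 tcp [0.1229 0.0009 0.0102] F [-0.3 -0.  -0.6] gap 0.0450 ff 0.0
x t54.64 tcp [0.0604 0.0015 0.2381] F [-0.1  0.6  0. ] gap 0.0450 ff 0.0
[(28, 96, 103), (30, 96, 104), (32, 97, 100), (34, 97, 100), (36, 97, 100), (38, 96, 98), (40, 94, 93), (42, 79, 81), (44, 73, 71), (46, 74, 66), (48, 74, 64), (50, 75, 64), (52, 74, 62), (54, 74, 60), (56, 75, 61), (58, 76, 59), (60, 76, 59), (62, 76, 60), (64, 77, 60), (66, 77, 57), (68, 76, 58), (70, 76, 59), (72, 76, 54), (74, 76, 56), (76, 76, 54), (78, 75, 56), (80, 83, 74), (82, 107, 112), (84, 112, 117), (86, 106, 109), (88, 83, 73), (90, 75, 49), (92, 74, 42), (94, 101, 79), (96, 103, 84), (98, 104, 82), (100, 105, 84), (102, 105, 82), (104, 106, 82), (106, 106, 80), (108, 107, 79), (110, 107, 79), (112, 106, 77), (114, 106, 77), (116, 98, 63), (118, 81, 25), (120, 99, 57), (122, 111, 73), (124, 112, 75), (126, 112, 75), (128, 113, 74), (130, 113, 74), (132, 114, 74), (134, 114, 75), (136, 114, 76), (138, 116, 77), (140, 117, 77), (142, 140, 81), (144, 171, 84), (146, 173, 85), (148, 174, 86)]
```

View pics/w9c.png

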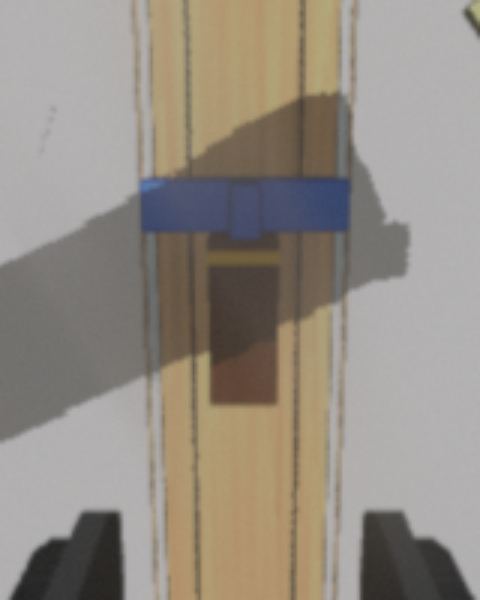

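The yellow band moved from x = 0.104 to 0.084. The stop must have started about 16 mm along its travel rather than at 0, and it pushed the block back about 20 mm, to a centre near 0.0545. To mend it I'll grip the lying block and slide it forward 21 mm, pushing the stop ahead of it.

Run:
```python
from h import *
print([o for o in ends('w9',.034) if o[0]<30 and o[0]>0])
grab((.040,.017),0.,.0010,opening=.050,back=.06)
p,r=tcp((.061,.017),0.,.0010)
bot.move_straight(p,r,vel=.03); bot.wait(.2); rep('slid')
bot.gripper_to(.050); rep('open')
e=telemetry.sense()['eef_pos']; bot.move_straight(e+[0,0,.13],None,.2)
bot.move_ptp(w([.06,0,.24]),rot(0.)); look('w10'); rep('x')
im=np.load('pics/w10.npz')['im']; cv2.imwrite('pics/w10c.png',cv2.resize(im[60:260,180:340,::-1],None,fx=3,fy=3))
print([o for o in ends('w10',.034) if o[0]>20 and o[0]<130])
```

```text
[(2, 176, 93), (4, 176, 92), (6, 176, 92), (8, 177, 92), (10, 176, 92), (12, 174, 91), (14, 151, 93), (16, 117, 101), (18, 98, 106), (20, 98, 107), (22, 96, 106), (24, 98, 105), (26, 96, 104), (28, 96, 103)]
at t56.30 tcp [ 0.0406  0.     -0.0074] F [-0.3  0.  -0.1] gap 0.0499 ff 0.0
gripped t56.60 tcp [ 0.0407 -0.0002 -0.0068] F [-0.7  1.1  6.5] gap 0.0304 ff 62.2
slid t57.65 tcp [ 0.057  -0.001  -0.0068] F [-6.4  0.6  9.8] gap 0.0306 ff 62.6
open t57.98 tcp [ 0.0618  0.0015 -0.0085] F [0.4 0.5 0.9] gap 0.0500 ff 0.0
x t59.37 tcp [0.0597 0.0012 0.2381] F [ 0.   0.5 -0.3] gap 0.0502 ff 0.0
[(22, 174, 91), (24, 174, 91), (26, 174, 91), (28, 173, 91), (30, 158, 92), (32, 126, 95), (34, 100, 102), (36, 98, 100), (38, 98, 100), (40, 98, 98), (42, 96, 93), (44, 80, 80), (46, 76, 73), (48, 76, 70), (50, 75, 67), (52, 77, 67), (54, 77, 65), (56, 76, 65), (58, 76, 64), (60, 76, 61), (62, 77, 62), (64, 76, 62), (66, 75, 61), (68, 75, 60), (70, 76, 60), (72, 76, 60), (74, 76, 59), (76, 75, 58), (78, 76, 60), (80, 76, 59), (82, 75, 59), (84, 75, 57), (86, 75, 58), (88, 75, 58), (90, 75, 54), (92, 75, 54), (94, 75, 54), (96, 78, 65), (98, 100, 100), (100, 113, 115), (102, 113, 115), (104, 95, 88), (106, 78, 54), (108, 76, 48), (110, 79, 31), (112, 99, 70), (114, 106, 77), (116, 105, 76), (118, 106, 75), (120, 107, 75), (122, 107, 74), (124, 107, 73), (126, 107, 73), (128, 108, 69)]
```

View pics/w10c.png

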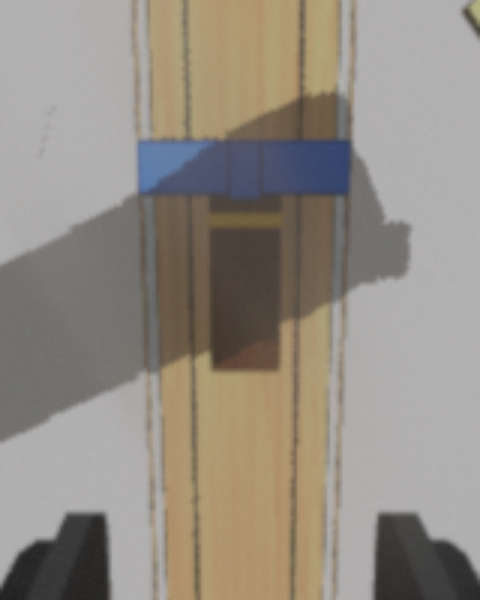

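The faces are in contact: the band-to-stop spacing is 25 px both when the stop pushed the block and now that the block has pushed the stop. The block centre is near 0.0715, inside its window, and the arm is clear, so I'll hand in.

```bash
python3 -c "
from bench import sign_off
print(sign_off())"
```

```text
the job is handed in; nothing more can be done
None
```

The job is handed in, result not reported: the block was walked two whole steps and lies right way up with its centre near board x = +71.5 mm (window 62.7–92.7), the blue stop's face against its yellow end. I mended one mistake: the stop started about 16 mm along its travel and pushed the block back about 20 mm, so I slid the gripped block forward again, which moved the stop with it.

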